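# Clamp a miniature for painting with a fold-out crank

### The arm

A 6-joint arm with a two-finger parallel gripper is mounted at the origin on the work surface. World frame = base frame: x ahead of the robot, y to its left, z up, the work surface at z = 0. Lengths are in m, angles in rad, forces in N, time in s.
With the tool pointing down it reaches from about 0.375 to 0.9 m from the base axis. Payload 3.1 kg.
Tool frame: the origin (TCP) lies on the centre line of the jaws, within the pads' length; the fingertips stand 14 mm ahead of it and the grasp point (between the pads) lies 5 mm behind it; z points along the fingers, y is the line along which they close (so a half turn about z gives the same grasp; the last joint's range is limited). The gripper opens to 87 mm and grips with 3 to 60 N. Pads are 19 mm wide; open, the fingers measure 117 mm over their backs; the gripper's body (75 mm by 190 mm) begins 51 mm behind the grasp point.
Start: joints at [-1.478, 0.527, 1.433, -0, 1.181, -0.178], TCP at [0.167, -0.602, 0.237] pointing down, gripper open.
Joint ranges: [-3.08, 3.08], [-0.75, 2.2], [0.22, 2.44], [-1.43, 4.57], [0, 2.65], [-2.85, 2.85]. Speed limits (rad/s): [2.79, 2.79, 3.14, 3.14, 3.14, 3.14].

### API

Orientations are given as [roll, pitch, yaw] about the fixed x, y, z axes, in that order (R = Rz(yaw) Ry(pitch) Rx(roll)).
In Python, from plant import manip gives the robot as it stands.
- The arm moves only by the shell command python3 -m creep 'ROWS' [FORCE]. ROWS is a JSON list of rows, 1 to 5 of them, each written [[dx, dy, dz], [rx, ry, rz], opening]: dx, dy, dz in a scale on which 1.0 is 75 cm, then a rotation vector rx, ry, rz in fractions of the full range, 1 being pi rad, then the finger opening in m; each row is the pose to reach, as a shift and turn from the pose commanded when the command began, along the tool's axes at that moment; what a row does not reach only later rows make up. A row lasts 1/12 s, in which the tool goes at most 0.0417 m and 0.125 rad, less where a joint would pass 70% of its speed; a pose out of reach is approached as far as the arm can. The fingers move at their own pace and stop on an object; FORCE is the grip in N (left out, the last holds). Time passes only in rows, so rows that do not move let the fingers close. It prints the time, the measured TCP pose, the force, the opening and the grip force at its end. A shift or turn number past 1, either way, is cut back to 1. Input that does not fit is refused with a message, and nothing moves.
- manip.state(): the state, without advancing time (a new reading comes with each control period).
- manip.capture(name): name is "scene" or "top" or "wrist"; returns a dict with "frame" (420x560x3 uint8, red, green, blue), "fx", "fy", "cx", "cy" (pixels), "R" (3x3) and "t" (3): a world point X has camera coordinates R X + t. Camera axes: x right, y down, z forward; pixel columns grow to the right and rows downward; lengths in m; the calibration is good to about 2 mm. A picture is of the moment at which its call begins. There is no depth.
- manip.job_done(): hands the job in; it is judged then, once.
The state is a dict: "time_s": time; "joints": joint angles; "qd": joint speeds; "effort": joint torques, N m; "tool_pos": TCP position; "tool_rot": TCP orientation; "ft_force": force on the tool from outside, world axes, zero at the start; "wrist_torque": the same for the moment, N m; "grip_width": finger opening in m; "grip_force": force on a finger pad.
Only numpy, scipy, OpenCV 4.12 (cv2) and the standard library are available. Lean on these libraries where they do the work, as an engineer would, in place of code of your own. Each camera call takes 0.05 s, during which the arm holds its last target. There are 200 camera calls.

### The job

Get the grey miniature ready for painting: swing the clamp's folded red crank grip fully upright, then wind the crank clockwise until the jaw has closed the wooden plinth firmly against the back stop. Stop as soon as you feel it bite, since over-tightening dents the plinth; then let go, leaving the grip standing and the crank where it is. Do not touch the miniature and leave the other things on the table where they are.

Things in the scene. Friction and masses are not known exactly. Their poses are not given: they have to be found in the camera images.
- clamp: Painting clamp fixed to the table; origin on the table under the steel bed (100 mm along its x, y -160 to +120 mm, 12 mm thick). y runs from the blue crank housing (96 x 100 mm, centre y -85 mm, top 60 mm up) to the jaws (70 mm wide, tops 45 mm up). The steel back stop is locked at a setting that varies and is not measured: the jaw must travel 10 to 24 mm until the plinth is held.
- crank_axis (a point): Point on the crank's vertical axis, at x 0, y -85 mm in the clamp's frame and 90 mm above the table: the height of the grip's hinge and of the folded grip's centre line. Fixed. Round it the steel hub (28 mm across) rises 8 mm above the housing top, and the arm (12 mm wide) runs 8 to 16 mm above the housing top.
- grip_hinge (a point): Hinge of the folding grip at the outer end of the crank arm: 55 mm from the crank axis, 90 mm above the table, 30 mm above the housing top. Its pin is level and square to the arm. At the start it lies on the clamp's -x side of the axis; it goes round with the crank. Hinge cheeks 24 mm across, from 49 to 63 mm out, reach 33 mm above the housing top.
- grip_ball (a point): Centre of the red ball, 22 mm across, on the free end of the grip, 53 mm from the hinge on a shank 12 mm thick. Both revolve freely about the grip's length only: fingers that pinch the ball hard tilt with it. Folded, it lies level over the arm, ball 2 mm from the crank axis, its underside 3 mm over the arm, both sides free. Unfolded, it stands upright over the hinge, ball 143 mm up.
- grip (a joint): Fold angle of the grip, rad: 0 folded flat over the arm, 1.571 fully upright against its stop (the free end swings up and outward). Friction hinge of 0.15 N m (about 3 N at the ball): it stays where it is left, but a push towards the crank axis can fold it again.
- crank (a joint): Crank angle, rad: 0 at the start, grows as the crank is wound clockwise seen from above; range 0 to 5.6. Each rad advances the jaw 6 mm. Friction of 0.30 N m, about 5.5 N sideways at the grip while running free (a third less is felt when pausing); it holds its position when let go, also with the jaw clamped.
- jaw: Blue jaw carriage 70 x 18 x 32 mm; origin on the bed at the middle of its +y face; face of its orange spring pad 12 mm ahead (+y). Pad spring 20 N/mm: once the plinth is held, each further 0.1 rad of crank adds about 12 N of clamping and 1.3 N sideways at the grip. Well held is 15 to 40 N of clamping: 1.6 to 4.4 N more at the grip than running free. From 50 N the plinth dents.
- mini: Unpainted grey figure, 82 mm tall in all, on a wooden plinth 36 x 36 x 28 mm; origin at the centre of the plinth's underside, z up. Stands loose on the bed between pad and back stop, 4 to 6 mm from the pad; the jaw pushes it along. Mass about 0.12 kg.
- painted_mini: Bystander: red-painted figure on a dark plinth, 82 mm tall; origin under its centre.
- dropper_blue: Bystander: blue dropper bottle 25 mm in diameter, 72 mm tall, beside the clamp's bed; origin under its centre.
- dropper_yellow: Bystander: yellow dropper bottle 25 mm in diameter, 72 mm tall, beside the clamp's bed; origin under its centre.
- dropper_green: Bystander: green dropper bottle 25 mm in diameter, 72 mm tall; origin under its centre.
- paint_pot: Bystander: red paint pot with white cap, 38 mm in diameter, 36 mm tall; origin under its centre.
- water_cup: Bystander: clear water cup 72 mm in diameter, 85 mm tall; origin under its centre.
- paint_brush: Bystander: thin red paint brush 162 mm long, 8 mm thick, lying on the table; origin under it near its middle.
Things that resemble listed ones, but are neither listed nor needed, are in the scene too. Leave any purple look-alike of the mini alone.

How it is judged:
On the way, in this order (a step that is already met when the one before it is completed fails the run):
1. the grip is unfolded fully upright (value of joint grip above 1.4 rad), for 0.2 s.
2. the crank is wound until the jaw holds the plinth (contact force between jaw and mini above 12 N), for 0.3 s.
At the end, for the whole second after the job is handed in: The jaw presses the plinth of the grey miniature with more than 12 N (and never more than 50 N), the miniature stands within 0.1 rad of upright and still, and the crank grip stands upright (over 1.3 rad) (contact force between jaw and mini above 12 N and value of joint grip above 1.3 rad and angle between mini's own z axis and vertical below 0.1 rad and linear speed of mini below 0.01 m/s); the robot touches nothing.
It fails at once if the plinth is dented: clamped with more than 50 N (contact force between jaw and mini above 50 N).
It fails at once if the crank is wound with the grip not yet unfolded (value of joint crank above 0.6 rad and value of joint grip below 0.8 rad).
It fails at once if the robot touches the miniature (contact force between the arm and mini above 1 N).
It fails at once if the fingers touch the miniature (contact force between the fingers and mini above 1 N).
It fails at once if a bystander is moved more than 20 mm (distance of any of painted_mini, dropper_blue, dropper_yellow, dropper_green, paint_pot, water_cup, paint_brush from where it was at the start of the episode above 0.02 m).
It also fails if it takes over 72 s, if anything falls off the work surface, if the arm or the gripper's body presses on something with over 40 N, if the wrist force passes 120 N, or if a joint passes its speed limit or range.

## Working session

There is one attempt and no reset: what is moved stays moved. The work goes in short steps, Python scripts to look and compute and a shell command to move; the robot and the scene stay as the last step left them, time stands still between calls to the robot, and variables do not carry over. Pictures are saved under pics/ and viewed, at most 10 in all, crops included, and the job is handed in when it is done.

```bash
mkdir -p pics; ls; python3 - <<'E'
from plant import manip
import cv2,numpy as np
for n in("scene","top"):
    c=manip.capture(n); cv2.imwrite(f"pics/{n}0.png",c["frame"][:,:,::-1]); np.savez(f"{n}0.npz",**c)
    print(n,c["fx"],c["cx"],c["cy"],np.round(-c["R"].T@c["t"],3),np.round(c["R"],2).tolist())
s=manip.state();print({k:np.round(v,3).tolist() for k,v in s.items()})
E
```

```text
pics
scene 465.5635996575599 273.7157644943827 207.48984054726043 [ 1.266 -0.394  0.851] [[0.49, 0.87, -0.02], [0.58, -0.34, -0.74], [-0.65, 0.35, -0.67]]
top 443.34721678297797 278.3060873662512 224.63271216733364 [0.439 0.018 1.041] [[-0.01, -1.0, -0.03], [-1.0, 0.01, -0.07], [0.07, 0.02, -1.0]]
{'time_s': 0.1, 'joints': [-1.479, 0.528, 1.434, 0.0, 1.181, -0.179], 'qd': [-0.0, -0.002, -0.002, -0.003, 0.0, 0.001], 'effort': [-0.0, -44.099, -17.715, 0.063, 0.053, -0.0], 'tool_pos': [0.167, -0.602, 0.236], 'tool_rot': [-3.14, -0.0, 0.271], 'ft_force': [-0.127, 0.21, 0.386], 'wrist_torque': [-0.009, -0.015, -0.085], 'grip_force': 0.0, 'grip_width': 0.087}
```

View pics/scene0.png

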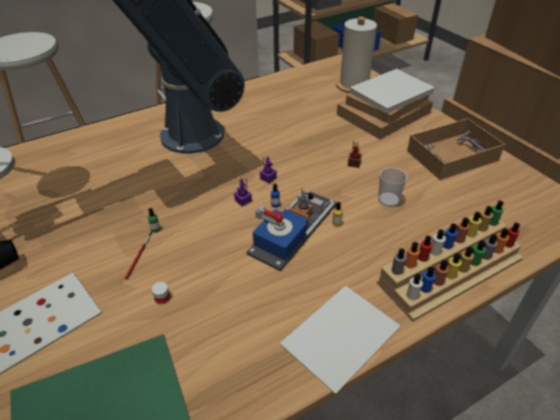

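View pics/top0.png

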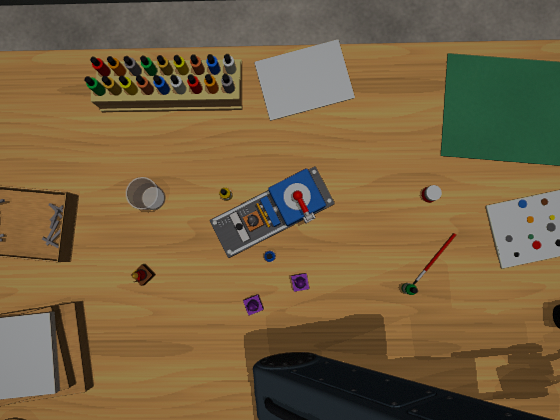

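The scene view shows the clamp at about (290,230), with its red grip at (270,214). In the top view the housing is at (298,197), the red grip runs from the ball (297,196) to the hinge (308,216), and the jaws and grey mini are at (250,220). Next I'll measure these points.

```bash
cat > h.py <<'E'
import numpy as np,cv2
def ray(c,uv):
    d=np.array([(uv[0]-c["cx"])/c["fx"],(uv[1]-c["cy"])/c["fy"],1.0]); R=np.array(c["R"]); 
    return -R.T@np.array(c["t"]), R.T@d
def onz(c,uv,z):
    o,d=ray(c,uv); return o+d*(z-o[2])/d[2]
def tri(a,ua,b,ub):
    (o1,d1),(o2,d2)=ray(a,ua),ray(b,ub)
    s=np.linalg.lstsq(np.c_[d1,-d2],o2-o1,rcond=None)[0]
    p,q=o1+s[0]*d1,o2+s[1]*d2; return (p+q)/2,np.linalg.norm(p-q)
def proj(c,X):
    x=np.array(c["R"])@X+np.array(c["t"]); return np.array([c["fx"]*x[0]/x[2]+c["cx"],c["fy"]*x[1]/x[2]+c["cy"]])
def mask(f,lo,hi,box):
    h=cv2.cvtColor(f,cv2.COLOR_RGB2HSV); m=cv2.inRange(h,lo,hi)
    if lo[0]==0: m|=cv2.inRange(h,(172,)+tuple(lo[1:]),(180,)+tuple(hi[1:]))
    k=np.zeros_like(m); x0,y0,x1,y1=box; k[y0:y1,x0:x1]=m[y0:y1,x0:x1]; return k
def big(m):
    cs,_=cv2.findContours(m,cv2.RETR_EXTERNAL,cv2.CHAIN_APPROX_NONE); return max(cs,key=cv2.contourArea)
E
python3 - <<'E'
from h import *
T,S=[dict(np.load(n+"0.npz")) for n in("top","scene")]
bx={"t":(262,160,340,232),"s":(245,195,320,270)}
for n,c in(("t",T),("s",S)):
    for nm,lo,hi in(("red",(0,150,70),(6,255,255)),("blue",(100,150,60),(125,255,255))):
        k=big(mask(c["frame"],lo,hi,bx[n])); r=cv2.minAreaRect(k)
        print(n,nm,cv2.contourArea(k),np.round(cv2.boxPoints(r),1).tolist(),np.round(r[0],1))
        if n=="t" and nm=="blue": print("housing onz .06",np.round([onz(c,p,.06) for p in cv2.boxPoints(r)],4).tolist(),onz(c,r[0],.06))
a=cv2.resize(T["frame"][160:250,205:340],None,fx=5,fy=5,interpolation=2)[:,:,::-1]
b=cv2.resize(S["frame"][185:275,240:345],None,fx=5,fy=5,interpolation=2)[:,:,::-1]
cv2.imwrite("pics/ct.png",a);cv2.imwrite("pics/cs.png",b)
E
```

```text
t red 113.5 [[291.70001220703125, 192.60000610351562], [299.70001220703125, 189.60000610351562], [307.70001220703125, 210.8000030517578], [299.70001220703125, 213.8000030517578]] [299.7 201.7]
t blue 1082.5 [[267.79998779296875, 187.60000610351562], [307.3999938964844, 167.8000030517578], [326.0, 205.0], [286.3999938964844, 224.8000030517578]] [296.9 196.3]
housing onz .06 [[0.5907, 0.065, 0.06], [0.6341, -0.0239, 0.06], [0.55, -0.064, 0.06], [0.5069, 0.0244, 0.06]] [5.70254054e-01 3.13816689e-04 6.00000000e-02]
s red 70.5 [[263.3999938964844, 212.10000610351562], [266.79998779296875, 206.3000030517578], [282.8999938964844, 215.6999969482422], [279.5, 221.5]] [273.2 213.9]
s blue 768.0 [[249.6999969482422, 237.60000610351562], [279.5, 199.0], [308.6000061035156, 221.60000610351562], [278.79998779296875, 260.1000061035156]] [279.2 229.6]
```

View pics/ct.png

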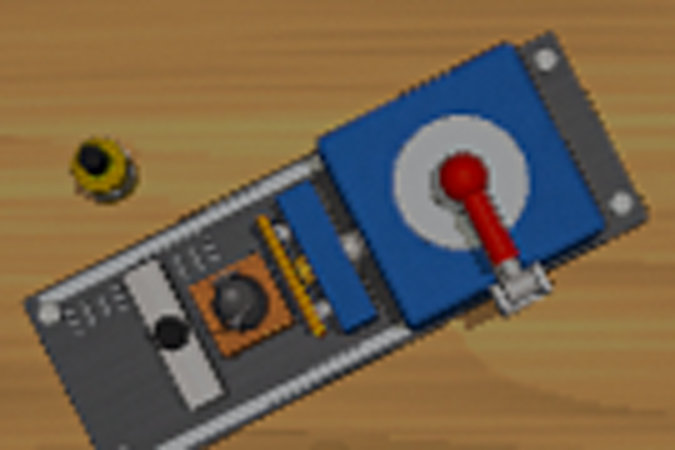

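View pics/cs.png

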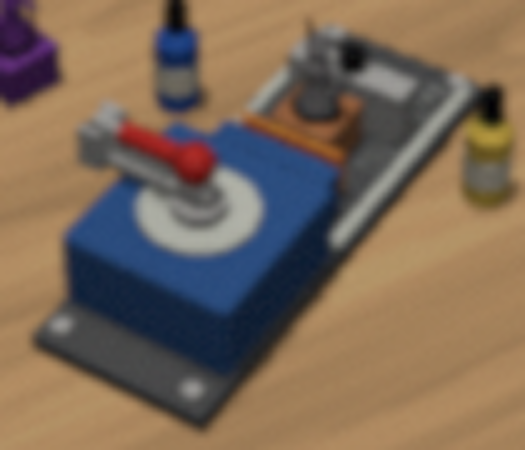

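The crops show these top-view pixels: ball (297.6,195.2), hinge cheeks about (309,217), white disc (297.2,196.2). In the scene view the ball is at (279.2,217.2) and the hinge at about (260,212). I'll triangulate, check against the given sizes, and estimate the gap between plinth and stop.

```bash
python3 - <<'E'
from h import *
from plant import manip
T,S=[dict(np.load(n+"0.npz")) for n in("top","scene")]
pc=lambda x,y,ox,oy:((x+.5)/5+ox-.5,(y+.5)/5+oy-.5)
ball=tri(T,pc(463,176,205,160),S,pc(196,161,240,185)); hin=tri(T,pc(521,286,205,160),S,pc(101,136,240,185))
disc=onz(T,pc(461,181,205,160),.06); discS=onz(S,pc(200,209,240,185),.06)
print("ball",ball,"hinge",hin,"disc",disc,discS)
yw=np.arctan2(.4387,.899); ex=np.array([np.cos(yw),np.sin(yw)]); ey=np.array([-np.sin(yw),np.cos(yw)])
ax=np.array([.5703,.0003])
cl=lambda p:np.round([ (p[:2]-ax)@ex*1e3,(p[:2]-ax)@ey*1e3-85,p[2]*1e3],1)
print("clamp coords ball",cl(ball[0]),"hinge",cl(hin[0]),"disc",cl(disc),cl(discS))
# top-view: pad face, plinth faces(top z=.040), stop face (top ~.045)
for nm,p,z in(("pad front",(293,276),.045),("plinth near",(276,301),.04),("plinth far",(211,322),.04),("stop face",(192,332),.045)):
    print(nm,cl(onz(T,pc(*p,205,160),z)))
p=manip.state()["tool_pos"]; t=.271; d=np.array(ball[0])-p
print("tool shift to ball",d[0]*np.cos(t)+d[1]*np.sin(t), d[0]*np.sin(t)-d[1]*np.cos(t), d)
E
```

```text
ball (array([5.69087858e-01, 3.72832973e-06, 9.22940062e-02]), np.float64(0.0004621624308815956)) hinge (array([ 0.52176769, -0.02528802,  0.08277689]), np.float64(0.0017733147164791022)) disc [5.71378223e-01 5.22701076e-04 6.00000000e-02] [0.56947716 0.00131146 0.06      ]
clamp coords ball [ -1.2 -84.7  92.3] hinge [-54.8 -86.7  82.8] disc [  1.1 -85.3  60. ] [ -0.3 -83.7  60. ]
pad front [-1.7  0.8 45. ]
plinth near [-7.9 12.8 40. ]
plinth far [-3.2 43.5 40. ]
stop face [-3.9 52.9 45. ]
tool shift to ball 0.5483076449627995 -0.4720251210094526 [ 0.40193764  0.6015772  -0.14336856]
```

The measured ball (0.569, 0.000, 0.092) and hinge radius (about 55 mm) fit the given sizes. Next I move above the ball, staying at height.

Careful with the scale: shifts go in shares of 75 cm and turns go in shares of pi rad. That gives: 0.15 m is 0.2, 0.03 m is 0.04.

```bash
python3 -m creep '[[[0.04, -0.0347, 0], [0, 0, 0], 0.05], [[0.08, -0.0693, 0], [0, 0, 0], 0.05], [[0.12, -0.104, 0], [0, 0, 0], 0.05], [[0.16, -0.1387, 0], [0, 0, 0], 0.05], [[0.2, -0.1733, 0], [0, 0, 0], 0.05]]' 10
python3 -m creep '[[[0.04, -0.0347, 0], [0, 0, 0], 0.05], [[0.08, -0.0693, 0], [0, 0, 0], 0.05], [[0.12, -0.104, 0], [0, 0, 0], 0.05], [[0.16, -0.1387, 0], [0, 0, 0], 0.05], [[0.2, -0.1733, 0], [0, 0, 0], 0.05]]'
python3 -m creep '[[[0.04, -0.0347, 0], [0, 0, 0], 0.05], [[0.08, -0.0693, 0], [0, 0, 0], 0.05], [[0.12, -0.104, 0], [0, 0, 0], 0.05], [[0.16, -0.1387, 0], [0, 0, 0], 0.05], [[0.2, -0.1733, 0], [0, 0, 0], 0.05]]'
python3 -m creep '[[[0.044, -0.036, 0], [0, 0, 0], 0.05], [[0.088, -0.072, 0], [0, 0, 0], 0.05], [[0.1307, -0.1093, 0], [0, 0, 0], 0.05], [[0.1307, -0.1093, 0], [0, 0, 0], 0.05]]'
```

```text
time_s: 0.52
tool_pos: [0.2774, -0.4349, 0.2361]
tool_rot: [-3.141, -0.0, 0.27]
ft_force: [1.0, 0.6, -0.4]
grip_width: 0.0614
grip_force: 0.0
time_s: 0.93
tool_pos: [0.3872, -0.2695, 0.2364]
tool_rot: [-3.141, 0.0, 0.27]
ft_force: [1.1, -1.0, -0.1]
grip_width: 0.0501
grip_force: 0.0
time_s: 1.35
tool_pos: [0.497, -0.104, 0.2364]
tool_rot: [-3.141, 0.001, 0.271]
ft_force: [-0.5, -0.9, 0.2]
grip_width: 0.0499
grip_force: 0.0
time_s: 1.68
tool_pos: [0.5723, 0.0049, 0.2364]
tool_rot: [-3.14, -0.004, 0.277]
ft_force: [-0.2, -0.8, -0.7]
grip_width: 0.0495
grip_force: 0.0
```

In the tool's units: -0.6 rad is -0.191.

```bash
python3 -m creep '[[[0, 0, 0], [0, 0, -0.0382], 0.05], [[0, 0, 0], [0, 0, -0.0764], 0.05], [[0, 0, 0], [0, 0, -0.1146], 0.05], [[0, 0, 0], [0, 0, -0.1528], 0.05], [[0, 0, 0], [0, 0, -0.191], 0.05]]'
python3 -m creep '[[[0, 0, 0], [0, 0, -0.0382], 0.05], [[0, 0, 0], [0, 0, -0.0764], 0.05], [[0, 0, 0], [0, 0, -0.1146], 0.05], [[0, 0, 0], [0, 0, -0.1528], 0.05], [[0, 0, 0], [0, 0, -0.191], 0.05]]'
python3 -m creep '[[[0, 0, 0], [0, 0, -0.0382], 0.05], [[0, 0, 0], [0, 0, -0.0764], 0.05], [[0, 0, 0], [0, 0, -0.1146], 0.05], [[0, 0, 0], [0, 0, -0.1528], 0.05], [[0, 0, 0], [0, 0, -0.191], 0.05]]'
python3 -m creep '[[[0, 0, 0], [0, 0, -0.0382], 0.05], [[0, 0, 0], [0, 0, -0.0764], 0.05], [[0, 0, 0], [0, 0, -0.1146], 0.05], [[0, 0, 0], [0, 0, -0.1528], 0.05], [[0, 0, 0], [0, 0, -0.191], 0.05]]'
python3 -m creep '[[[0, 0, 0], [0, 0, -0.0382], 0.05], [[0, 0, 0], [0, 0, -0.0764], 0.05], [[0, 0, 0], [0, 0, -0.1146], 0.05], [[0, 0, 0], [0, 0, -0.1528], 0.05], [[0, 0, 0], [0, 0, -0.191], 0.05]]'
python3 -m creep '[[[0, 0, 0], [0, 0, -0.0382], 0.05], [[0, 0, 0], [0, 0, -0.0764], 0.05], [[0, 0, 0], [0, 0, -0.1031], 0.05], [[0, 0, 0], [0, 0, -0.1031], 0.05], [[0, 0, 0], [0, 0, -0.1031], 0.05]]'
python3 - <<'E'
from h import *
from plant import manip
s=manip.state(); print(np.round(s["joints"],3),np.round(s["tool_pos"],4),np.round(s["tool_rot"],4))
c=manip.capture("wrist"); cv2.imwrite("pics/w0.png",c["frame"][:,:,::-1]); np.savez("w0.npz",**c)
print(proj(c,np.array([.569,0,.092])),proj(c,np.array([.521,-.024,.09])))
k=big(mask(c["frame"],(0,150,70),(6,255,255),(0,0,560,420)));print(cv2.minAreaRect(k),cv2.boundingRect(k))
E
```

```text
time_s: 2.1
tool_pos: [0.5684, -0.001, 0.2361]
tool_rot: [-3.14, 0.001, 0.877]
ft_force: [-0.2, -0.5, 0.4]
grip_width: 0.0499
grip_force: 0.0
time_s: 2.52
tool_pos: [0.5684, -0.0011, 0.2361]
tool_rot: [-3.14, 0.0, 1.477]
ft_force: [-1.2, -0.3, 0.1]
grip_width: 0.0499
grip_force: 0.0
time_s: 2.93
tool_pos: [0.5683, -0.0011, 0.2361]
tool_rot: [-3.141, -0.001, 2.077]
ft_force: [0.3, 0.6, -0.3]
grip_width: 0.0501
grip_force: 0.0
time_s: 3.35
tool_pos: [0.5684, -0.0011, 0.2361]
tool_rot: [-3.141, -0.001, 2.677]
ft_force: [0.0, -0.6, 0.3]
grip_width: 0.0499
grip_force: 0.0
time_s: 3.77
tool_pos: [0.5684, -0.0011, 0.2361]
tool_rot: [3.141, -0.001, -3.007]
ft_force: [-0.3, -0.3, -0.1]
grip_width: 0.0501
grip_force: 0.0
time_s: 4.18
tool_pos: [0.5685, -0.001, 0.2362]
tool_rot: [3.141, -0.001, -2.691]
ft_force: [-0.1, 0.4, 0.4]
grip_width: 0.05
grip_force: 0.0
[-0.198  0.452  1.576 -0.     1.114 -2.22 ] [ 0.5685 -0.001   0.2362] [ 3.1411e+00 -8.0000e-04 -2.6910e+00]
[279.05080832 205.09476896] [278.3290789  149.77016378]
((278.0, 188.5), (49.0, 18.0), 90.0) (269, 164, 19, 50)
```

View pics/w0.png

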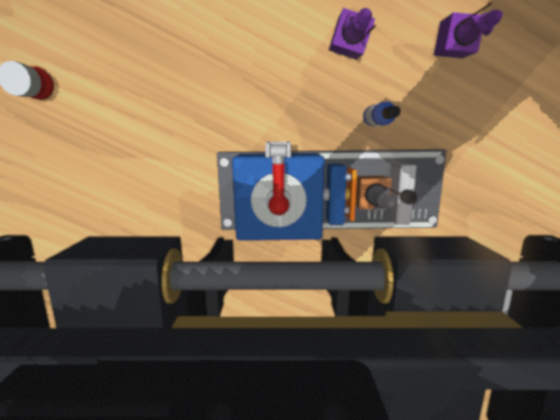

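The wrist view shows the ball at (278.5,204.5), within 1 px of the prediction, and the grip in line with the tool. Next I descend and pinch lightly.

In the tool's units: 0.148 m is 0.1973, 0.074 m is 0.0987.

```bash
python3 -m creep '[[[0, 0, 0.0493], [0, 0, 0], 0.05], [[0, 0, 0.0987], [0, 0, 0], 0.05], [[0, 0, 0.148], [0, 0, 0], 0.05], [[0, 0, 0.1973], [0, 0, 0], 0.05], [[0, 0, 0.1973], [0, 0, 0], 0.05]]' 8
python3 -m creep '[[[0, 0, 0], [0, 0, 0], 0.018], [[0, 0, 0], [0, 0, 0], 0.018], [[0, 0, 0], [0, 0, 0], 0.018], [[0, 0, 0], [0, 0, 0], 0.018], [[0, 0, 0], [0, 0, 0], 0.018]]' 8
```

```text
time_s: 4.65
tool_pos: [0.5635, 0.0, 0.0813]
tool_rot: [3.132, -0.013, -2.69]
ft_force: [-1.8, 1.2, -0.8]
grip_width: 0.0498
grip_force: 0.0
time_s: 5.07
tool_pos: [0.5704, -0.0009, 0.091]
tool_rot: [-3.139, 0.004, -2.689]
ft_force: [0.8, 3.1, 0.0]
grip_width: 0.0249
grip_force: 1.7
```

```bash
python3 -m creep '[[[0, 0, 0], [0, 0, 0], 0.018], [[0, 0, 0], [0, 0, 0], 0.018], [[0, 0, 0], [0, 0, 0], 0.018], [[0, 0, 0], [0, 0, 0], 0.018], [[0, 0, 0], [0, 0, 0], 0.018]]' 8
```

```text
time_s: 5.48
tool_pos: [0.5698, 0.0004, 0.09]
tool_rot: [3.141, 0.003, -2.689]
ft_force: [-0.2, 5.2, 3.3]
grip_width: 0.0211
grip_force: 8.0
```

In the tool's units: -0.0265 m is -0.0353, -0.0216 m is -0.0288.

```bash
python3 -m creep '[[[0.0004, 0.0013, -0.0073], [0, 0, 0], 0.018], [[0.0016, 0.0013, -0.0147], [0, 0, 0], 0.018], [[0.0035, 0.0013, -0.0219], [0, 0, 0], 0.018], [[0.0061, 0.0013, -0.0288], [0, 0, 0], 0.018], [[0.0095, 0.0013, -0.0353], [0, 0, 0], 0.018]]' 10
python3 - <<'E'
from h import *
from plant import manip
T=manip.capture("top");S=manip.capture("scene")
u=[]
for c,b in((T,(275,165,330,232)),(S,(245,180,320,235))):
    k=big(mask(c["frame"],(0,150,70),(6,255,255),b)); r=cv2.minAreaRect(k); print(np.round(cv2.boxPoints(r),1).tolist())
s=manip.state();print(s["tool_pos"],s["tool_rot"],s["ft_force"],s["grip_width"])
cv2.imwrite("pics/s1.png",cv2.resize(S["frame"][150:270,220:380],None,fx=5,fy=5)[:,:,::-1])
E
```

```text
time_s: 5.9
tool_pos: [0.5626, -0.0028, 0.1159]
tool_rot: [-3.141, 0.002, -2.689]
ft_force: [3.6, 3.3, -1.4]
grip_width: 0.021
grip_force: 10.0
[[307.0, 208.0], [307.0, 208.0], [306.0, 208.0], [306.0, 208.0]]
[[277.0, 206.0], [280.0, 206.0], [280.0, 212.0], [277.0, 212.0]]
[ 0.56235414 -0.00303333  0.11629335] [-3.14100518e+00  1.44989411e-03 -2.68882328e+00] [0.86517686 4.29140558 2.92569009] 0.02073392228316051
```

View pics/s1.png

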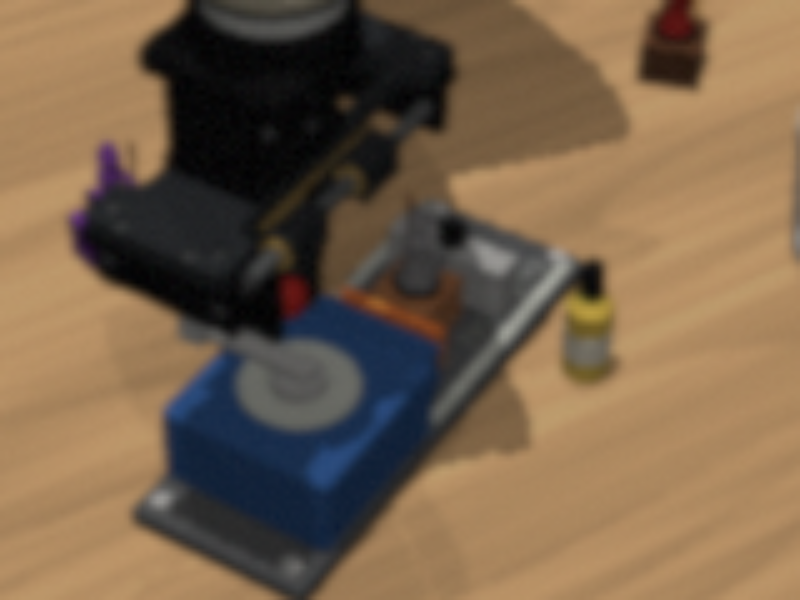

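The ball is held and lifting with the fingers, so I continue the arc.

In the tool's units: -0.0194 m is -0.0259, -0.0164 m is -0.0219.

```bash
python3 -m creep '[[[0.004, 0.0007, -0.0063], [0, 0, 0], 0.018], [[0.0087, 0.0007, -0.012], [0, 0, 0], 0.018], [[0.0139, 0.0007, -0.0172], [0, 0, 0], 0.018], [[0.0196, 0.0007, -0.0219], [0, 0, 0], 0.018], [[0.0259, 0.0007, -0.0259], [0, 0, 0], 0.018]]'
python3 -m creep '[[[0.0065, 0, -0.0033], [0, 0, 0], 0.018], [[0.0135, 0, -0.006], [0, 0, 0], 0.018], [[0.0207, 0, -0.0079], [0, 0, 0], 0.018], [[0.028, 0, -0.0091], [0, 0, 0], 0.018], [[0.0353, 0, -0.0095], [0, 0, 0], 0.018]]'
python3 -m creep '[[[0, 0, 0], [0, 0, 0], 0.018], [[0, 0, 0], [0, 0, 0], 0.018]]'
python3 -m creep '[[[0.0013, 0, 0], [0, 0, 0], 0.018], [[0.0027, 0, 0], [0, 0, 0], 0.018], [[0.0027, 0, 0], [0, 0, 0], 0.018]]'
```

```text
time_s: 6.42
tool_pos: [0.5459, -0.0112, 0.1354]
tool_rot: [-3.14, 0.003, -2.689]
ft_force: [4.1, 4.5, 1.0]
grip_width: 0.0208
grip_force: 10.0
time_s: 6.83
tool_pos: [0.5227, -0.0228, 0.1434]
tool_rot: [-3.139, 0.005, -2.689]
ft_force: [2.9, 5.0, 3.2]
grip_width: 0.0197
grip_force: 7.4
time_s: 7.0
tool_pos: [0.5198, -0.0235, 0.1418]
tool_rot: [-3.141, -0.002, -2.688]
ft_force: [-1.3, -1.4, 1.4]
grip_width: 0.0182
grip_force: 0.7
time_s: 7.25
tool_pos: [0.5183, -0.0237, 0.1412]
tool_rot: [3.141, -0.001, -2.688]
ft_force: [0.1, -0.7, -0.1]
grip_width: 0.0183
grip_force: 0.1
```

The pinch slipped near the end: the opening reached its 18 mm target with no grip force. I'll look.

```bash
python3 - <<'E'
from h import *
from plant import manip
S=manip.capture("scene");W=manip.capture("wrist");np.savez("s2.npz",**S);np.savez("w2.npz",**W)
print(proj(W,np.array([.5705,.0003,.09])),proj(W,np.array([.521,-.024,.143])),proj(S,np.array([.521,-.024,.143])))
a=cv2.resize(S["frame"][160:260,220:320],(400,400));b=cv2.resize(W["frame"][60:340,140:420],(400,400))
cv2.imwrite("pics/s2.png",np.hstack([a,b])[:,:,::-1])
E
```

```text
[277.19214168 308.65938115] [276.82399712 272.20853381] [259.50135759 192.56430292]
```

View pics/s2.png

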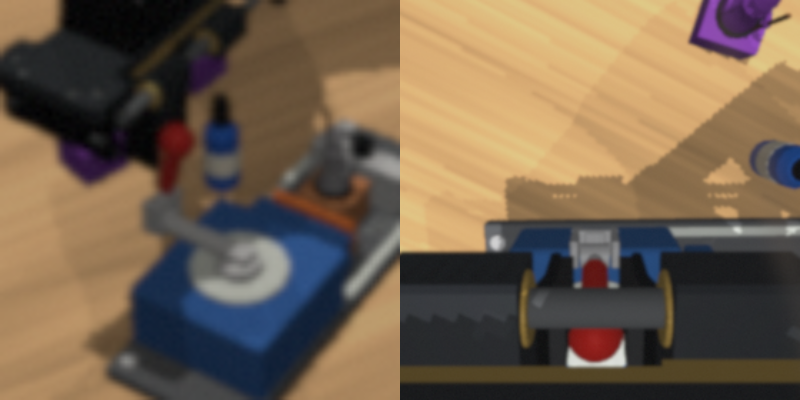

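The grip stands at roughly 65–70°, with the ball just inside (axis side of) the fingers, at scene pixel (264,194.5). I'll work out its angle.

```bash
python3 - <<'E'
from h import *
S=dict(np.load("s2.npz"));yw=.453
k=big(mask(S["frame"],(0,150,50),(8,255,255),(250,180,285,215)));print(cv2.boundingRect(k),cv2.minAreaRect(k))
h=np.array([.5705,.0003,.09])-.055*np.array([np.cos(yw),np.sin(yw),0])
for t in (1.0,1.1,1.2,1.3,1.4,1.5,1.57):
    p=h+.053*np.array([np.cos(t)*np.cos(yw),np.cos(t)*np.sin(yw),np.sin(t)]); print(t,np.round(p,4),np.round(proj(S,p),1))
print("hinge",h,proj(S,h))
E
```

```text
(259, 190, 10, 18) ((261.70001220703125, 198.10000610351562), (8.497057914733887, 16.546903610229492), 26.56505012512207)
1.0 [ 0.5468 -0.0112  0.1346] [269.7 199.7]
1.1 [ 0.5427 -0.0132  0.1372] [268.1 198.1]
1.2 [ 0.5383 -0.0154  0.1394] [266.3 196.6]
1.3 [ 0.5338 -0.0176  0.1411] [264.6 195.3]
1.4 [ 0.5291 -0.0198  0.1422] [262.7 194.2]
1.5 [ 0.5244 -0.0221  0.1429] [260.9 193.2]
1.57 [ 0.5211 -0.0238  0.143 ] [259.6 192.5]
hinge [ 0.5210474  -0.02377157  0.09      ] [260.45917905 209.20176384]
```

```bash
python3 -m creep '[[[0, 0, 0], [0, 0, 0], 0.04], [[0, 0, 0], [0, 0, 0], 0.04], [[-0.0093, 0, 0.0027], [0, 0, 0], 0.04], [[-0.02, 0, 0.0067], [0, 0, 0], 0.04], [[-0.02, 0, 0.0067], [0, 0, 0], 0.04]]' 15
python3 -m creep '[[[0, 0, 0], [0, 0, 0], 0.018], [[0, 0, 0], [0, 0, 0], 0.018], [[0, 0, 0], [0, 0, 0], 0.018], [[0, 0, 0], [0, 0, 0], 0.018], [[0, 0, 0], [0, 0, 0], 0.018]]' 15
python3 -m creep '[[[0, 0, 0], [0, 0, 0], 0.015], [[0, 0, 0], [0, 0, 0], 0.015], [[0, 0, 0], [0, 0, 0], 0.015]]' 15
```

```text
time_s: 7.77
tool_pos: [0.5344, -0.0166, 0.1362]
tool_rot: [-3.141, 0.002, -2.688]
ft_force: [0.4, -0.5, -0.2]
grip_width: 0.0379
grip_force: 0.0
time_s: 8.18
tool_pos: [0.5324, -0.0173, 0.1366]
tool_rot: [-3.141, -0.0, -2.688]
ft_force: [-0.6, -1.9, -1.1]
grip_width: 0.021
grip_force: 15.0
time_s: 8.43
tool_pos: [0.5324, -0.0172, 0.1366]
tool_rot: [-3.141, 0.0, -2.688]
ft_force: [-0.3, -1.9, -0.0]
grip_width: 0.021
grip_force: 15.0
```

In the tool's units: 0.011 m is 0.0147, -0.0015 m is -0.002.

```bash
python3 -m creep '[[[0.004, 0, -0.0008], [0, 0, 0], 0.015], [[0.008, 0, -0.0013], [0, 0, 0], 0.015], [[0.012, 0, -0.0019], [0, 0, 0], 0.015], [[0.0147, 0, -0.002], [0, 0, 0], 0.015], [[0.0147, 0, -0.002], [0, 0, 0], 0.015]]'
python3 -m creep '[[[0.0013, 0, 0], [0, 0, 0], 0.015], [[0.0027, 0, 0], [0, 0, 0], 0.015], [[0.0027, 0, 0], [0, 0, 0], 0.015]]'
```

```text
time_s: 8.85
tool_pos: [0.5228, -0.0221, 0.1383]
tool_rot: [-3.141, 0.001, -2.689]
ft_force: [4.1, 0.0, -3.1]
grip_width: 0.0208
grip_force: 15.0
time_s: 9.1
tool_pos: [0.5211, -0.0229, 0.1384]
tool_rot: [-3.141, 0.001, -2.688]
ft_force: [3.4, -0.4, -1.4]
grip_width: 0.0205
grip_force: 15.0
```

In the tool's units: 0.003 m is 0.004, 0.002 m is 0.0027.

```bash
python3 -m creep '[[[0.0013, 0, 0], [0, 0, 0], 0.015], [[0.0027, 0, 0], [0, 0, 0], 0.015], [[0.004, 0, 0], [0, 0, 0], 0.015], [[0.004, 0, 0], [0, 0, 0], 0.015]]'
python3 - <<'E'
from h import *
from plant import manip
S=manip.capture("scene");W=manip.capture("wrist");np.savez("s3.npz",**S)
k=big(mask(S["frame"],(0,150,50),(8,255,255),(250,180,285,215)));print(cv2.boundingRect(k),cv2.minAreaRect(k))
a=cv2.resize(S["frame"][160:260,220:320],(400,400));b=cv2.resize(W["frame"][60:340,140:420],(400,400))
cv2.imwrite("pics/s3.png",np.hstack([a,b])[:,:,::-1])
E
```

```text
time_s: 9.43
tool_pos: [0.5193, -0.0239, 0.1384]
tool_rot: [-3.14, 0.003, -2.689]
ft_force: [5.5, 1.3, -2.2]
grip_width: 0.0208
grip_force: 15.0
(259, 189, 6, 18) ((261.5, 197.5), (17.0, 5.0), 90.0)
```

View pics/s3.png

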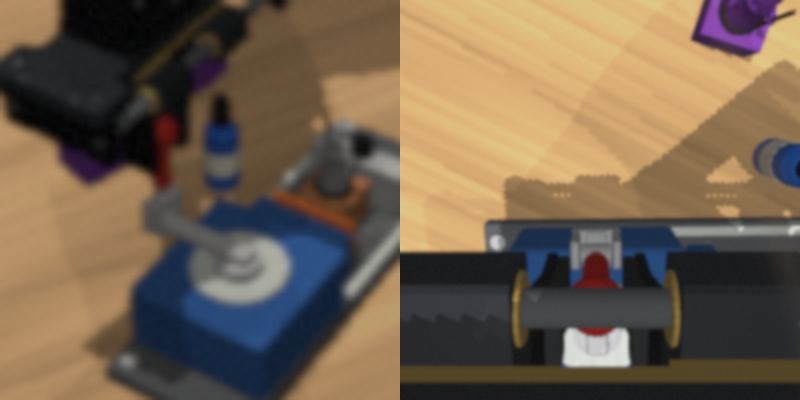

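The grip now appears upright: the shank is vertical at left-panel (163,125–185), and the TCP is 56.6 mm from the axis. Next I wind about the axis, turning the tool with the crank, and start with 0.5 rad.

In the tool's units: 0.0271 m is 0.0361, 0.022 m is 0.0293, 0.5 rad is 0.1592.

```bash
python3 -m creep '[[[-0.0004, 0.0075, 0], [0, 0, 0.0318], 0.015], [[-0.0015, 0.0149, 0], [0, 0, 0.0637], 0.015], [[-0.0033, 0.0223, 0], [0, 0, 0.0955], 0.015], [[-0.006, 0.0293, 0], [0, 0, 0.1273], 0.015], [[-0.0092, 0.0361, 0], [0, 0, 0.1592], 0.015]]' 20
cat > f.py <<'E'
from h import *
from plant import manip
s=manip.state(); y=s["tool_rot"][2]; f=np.array(s["ft_force"]); p=np.array(s["tool_pos"][:2])-[.5705,.0003]
tx=np.array([np.cos(y),np.sin(y)]);ty=np.array([np.sin(y),-np.cos(y)])
print("tang %.2f rad %.2f fz %.2f | r %.4f yawstep %.3f phi %.3f lag %.4f w %.4f"%(-f[:2]@ty,f[:2]@tx,f[2],np.hypot(*p),(-2.689-y)%6.283,(np.arctan2(-.0242,-.0512)-np.arctan2(p[1],p[0]))%6.283,p@ty,s["grip_width"]))
E
python3 f.py
```

```text
time_s: 9.95
tool_pos: [0.5135, 0.0018, 0.1384]
tool_rot: [-3.138, 0.003, 3.091]
ft_force: [4.6, -6.0, -1.5]
grip_width: 0.0209
grip_force: 20.0
tang 5.80 rad -4.95 fz -1.46 | r 0.0570 yawstep 0.503 phi 0.467 lag -0.0014 w 0.0209
```

In the tool's units: 0.0271 m is 0.0361, 0.022 m is 0.0293, 0.5 rad is 0.1592.

```bash
for i in 1; do python3 -m creep '[[[-0.0004, 0.0075, 0], [0, 0, 0.0318], 0.015], [[-0.0015, 0.0149, 0], [0, 0, 0.0637], 0.015], [[-0.0033, 0.0223, 0], [0, 0, 0.0955], 0.015], [[-0.006, 0.0293, 0], [0, 0, 0.1273], 0.015], [[-0.0092, 0.0361, 0], [0, 0, 0.1592], 0.015]]' >/dev/null; python3 f.py; done
python3 -m creep '[[[-0.0004, 0.0075, 0], [0, 0, 0.0318], 0.015], [[-0.0015, 0.0149, 0], [0, 0, 0.0637], 0.015], [[-0.0033, 0.0223, 0], [0, 0, 0.0955], 0.015], [[-0.006, 0.0293, 0], [0, 0, 0.1273], 0.015], [[-0.0092, 0.0361, 0], [0, 0, 0.1592], 0.015]]' ; python3 f.py
python3 - <<'E'
from h import *
from plant import manip
T=manip.capture("top");S=manip.capture("scene");np.savez("s4.npz",**S)
a=cv2.resize(T["frame"][180:255,200:300],(400,300),interpolation=2);b=cv2.resize(S["frame"][160:260,250:350],(400,400),interpolation=2)
cv2.imwrite("pics/s4.png",np.hstack([np.pad(a,((0,100),(0,0),(0,0))),b])[:,:,::-1])
E
```

```text
tang 5.84 rad -4.74 fz 1.36 | r 0.0578 yawstep 1.002 phi 0.947 lag -0.0025 w 0.0201
time_s: 10.78
tool_pos: [0.5374, 0.0482, 0.1381]
tool_rot: [-3.133, -0.001, 2.092]
ft_force: [-3.7, -6.6, 5.6]
grip_width: 0.0205
grip_force: 20.0
tang 6.43 rad -3.87 fz 5.57 | r 0.0583 yawstep 1.502 phi 1.407 lag -0.0049 w 0.0205
```

View pics/s4.png

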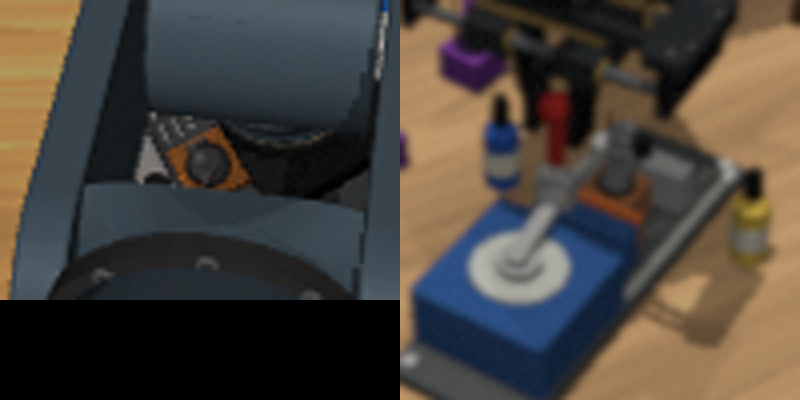

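The grip stands upright at about (560,120) in the right panel, and the crank is near 1.45 rad. In the left panel the plinth is about 3 mm short of the stop, so I expect bite near 2 rad. I'll take fine steps from here, starting by settling for a baseline and trimming the radius.

In the tool's units: 0.0056 m is 0.0075, 0.0028 m is 0.0037, 0.1 rad is 0.0318.

```bash
python3 -m creep '[[[0, 0, 0], [0, 0, 0], 0.015], [[0, 0, 0], [0, 0, 0], 0.015]]' >/dev/null; python3 f.py
python3 -m creep '[[[-0.0008, 0.0037, 0], [0, 0, 0.0159], 0.015], [[-0.0017, 0.0075, 0], [0, 0, 0.0318], 0.015]]' >/dev/null; python3 f.py
python3 -m creep '[[[0, 0, 0], [0, 0, 0], 0.015], [[0, 0, 0], [0, 0, 0], 0.015]]' >/dev/null; python3 f.py
```

```text
tang 4.98 rad -2.71 fz 4.12 | r 0.0582 yawstep 1.497 phi 1.429 lag -0.0033 w 0.0202
tang 5.55 rad 0.16 fz 7.80 | r 0.0579 yawstep 1.599 phi 1.506 lag -0.0048 w 0.0206
tang 3.73 rad -0.49 fz 7.41 | r 0.0580 yawstep 1.597 phi 1.517 lag -0.0040 w 0.0203
```

In the tool's units: 0.0056 m is 0.0075, 0.0028 m is 0.0037, 0.1 rad is 0.0318.

```bash
python3 -m creep '[[[-0.0005, 0.0037, -0.0004], [0, 0, 0.0159], 0.015], [[-0.0009, 0.0075, -0.0008], [0, 0, 0.0318], 0.015]]' >/dev/null; python3 f.py
python3 -m creep '[[[-0.0005, 0.0037, 0], [0, 0, 0.0159], 0.015], [[-0.0009, 0.0075, 0], [0, 0, 0.0318], 0.015]]' >/dev/null; python3 f.py
python3 -m creep '[[[0, 0, 0], [0, 0, 0], 0.015], [[0, 0, 0], [0, 0, 0], 0.015]]' >/dev/null; python3 f.py
```

```text
tang 5.70 rad 0.09 fz 4.98 | r 0.0579 yawstep 1.699 phi 1.590 lag -0.0057 w 0.0203
tang 5.37 rad 1.12 fz 7.24 | r 0.0576 yawstep 1.800 phi 1.683 lag -0.0061 w 0.0203
tang 4.60 rad 0.88 fz 5.44 | r 0.0575 yawstep 1.797 phi 1.696 lag -0.0052 w 0.0204
```

In the tool's units: 0.006 m is 0.008, 0.003 m is 0.004, 0.1 rad is 0.0318.

```bash
python3 -m creep '[[[0, 0.004, -0.0003], [0, 0, 0.0159], 0.015], [[0, 0.008, -0.0005], [0, 0, 0.0318], 0.015]]' >/dev/null; python3 f.py
python3 -m creep '[[[0, 0.004, 0], [0, 0, 0.0159], 0.015], [[0, 0.008, 0], [0, 0, 0.0318], 0.015]]' >/dev/null; python3 f.py
python3 -m creep '[[[0, 0, 0], [0, 0, 0], 0.015], [[0, 0, 0], [0, 0, 0], 0.015]]' >/dev/null; python3 f.py
```

```text
tang 6.10 rad 0.90 fz 4.50 | r 0.0575 yawstep 1.900 phi 1.779 lag -0.0063 w 0.0205
tang 5.68 rad 0.61 fz 5.75 | r 0.0575 yawstep 2.000 phi 1.885 lag -0.0060 w 0.0209
tang 4.34 rad 1.69 fz 4.33 | r 0.0574 yawstep 1.998 phi 1.901 lag -0.0049 w 0.0204
```

Careful with the scale: shifts go in shares of 75 cm and turns go in shares of pi rad. That gives: 0.006 m is 0.008, 0.003 m is 0.004, 0.1 rad is 0.0318.

```bash
python3 -m creep '[[[0.0004, 0.004, -0.0003], [0, 0, 0.0159], 0.015], [[0.0007, 0.008, -0.0005], [0, 0, 0.0318], 0.015]]' >/dev/null; python3 f.py
python3 -m creep '[[[0, 0.004, 0], [0, 0, 0.0159], 0.015], [[0, 0.008, 0], [0, 0, 0.0318], 0.015]]' >/dev/null; python3 f.py
python3 -m creep '[[[0, 0, 0], [0, 0, 0], 0.015], [[0, 0, 0], [0, 0, 0], 0.015]]' >/dev/null; python3 f.py
```

```text
tang 5.87 rad 0.39 fz 2.97 | r 0.0576 yawstep 2.100 phi 1.990 lag -0.0057 w 0.0205
tang 7.73 rad 0.90 fz 4.68 | r 0.0576 yawstep 2.200 phi 2.095 lag -0.0054 w 0.0203
tang 5.19 rad 1.49 fz 2.54 | r 0.0576 yawstep 2.198 phi 2.108 lag -0.0045 w 0.0204
```

Possible bite near 2.0–2.1 rad, so I'll use smaller steps now.

In the tool's units: 0.003 m is 0.004, 0.05 rad is 0.0159.

```bash
python3 -m creep '[[[0, 0.004, 0], [0, 0, 0.0159], 0.015]]' >/dev/null; python3 f.py
python3 -m creep '[[[0, 0, 0], [0, 0, 0], 0.015]]' >/dev/null; python3 f.py
python3 -m creep '[[[0, 0, 0], [0, 0, 0], 0.015]]' >/dev/null; python3 f.py
```

```text
tang 7.91 rad 0.48 fz 4.61 | r 0.0575 yawstep 2.248 phi 2.136 lag -0.0058 w 0.0204
tang 6.68 rad 0.19 fz 2.72 | r 0.0576 yawstep 2.250 phi 2.152 lag -0.0050 w 0.0204
tang 6.18 rad 1.01 fz 3.19 | r 0.0576 yawstep 2.248 phi 2.152 lag -0.0049 w 0.0206
```

In the tool's units: 0.003 m is 0.004, 0.05 rad is 0.0159.

```bash
python3 -m creep '[[[0, 0.004, 0], [0, 0, 0.0159], 0.015]]' >/dev/null; python3 f.py
python3 -m creep '[[[0, 0, 0], [0, 0, 0], 0.015]]' >/dev/null; python3 f.py
python3 -m creep '[[[0, 0, 0], [0, 0, 0], 0.015], [[0, 0, 0], [0, 0, 0], 0.015]]' >/dev/null; python3 f.py
```

```text
tang 7.83 rad 0.37 fz 5.42 | r 0.0575 yawstep 2.298 phi 2.182 lag -0.0061 w 0.0206
tang 5.07 rad 1.33 fz 4.45 | r 0.0576 yawstep 2.300 phi 2.199 lag -0.0052 w 0.0206
tang 5.37 rad 0.73 fz 3.22 | r 0.0576 yawstep 2.298 phi 2.198 lag -0.0051 w 0.0205
```

In the tool's units: 0.0015 m is 0.002, 0.025 rad is 0.008.

```bash
python3 -m creep '[[[0, 0.002, 0], [0, 0, 0.008], 0.015]]' >/dev/null; python3 f.py
python3 -m creep '[[[0, 0.002, 0], [0, 0, 0.008], 0.015]]' >/dev/null; python3 f.py
python3 -m creep '[[[0, 0, 0], [0, 0, 0], 0.015]]' >/dev/null; python3 f.py
python3 -m creep '[[[0, 0, 0], [0, 0, 0], 0.015]]' >/dev/null; python3 f.py
python3 -m creep '[[[0, 0, 0], [0, 0, 0], 0.015]]' >/dev/null; python3 f.py
```

```text
tang 7.21 rad 0.78 fz 5.21 | r 0.0575 yawstep 2.323 phi 2.210 lag -0.0059 w 0.0205
tang 8.39 rad 1.35 fz 4.76 | r 0.0575 yawstep 2.349 phi 2.235 lag -0.0059 w 0.0202
tang 7.31 rad 1.15 fz 4.84 | r 0.0575 yawstep 2.349 phi 2.241 lag -0.0056 w 0.0203
tang 7.81 rad 0.81 fz 4.25 | r 0.0575 yawstep 2.348 phi 2.241 lag -0.0055 w 0.0203
tang 7.43 rad 1.22 fz 4.07 | r 0.0575 yawstep 2.348 phi 2.240 lag -0.0055 w 0.0204
```

The bite is confirmed: about +2.6 N moving and +3 N paused, roughly 25 N of clamping. I'll release and lift straight up.

In the tool's units: -0.1 m is -0.1333, -0.07 m is -0.0933.

```bash
python3 -m creep '[[[0, 0, 0], [0, 0, 0], 0.03], [[0, 0, 0], [0, 0, 0], 0.05], [[0, 0, 0], [0, 0, 0], 0.05], [[0, 0, 0], [0, 0, 0], 0.05], [[0, 0, 0], [0, 0, 0], 0.05]]'
python3 -m creep '[[[0, 0, -0.02], [0, 0, 0], 0.05], [[0, 0, -0.0533], [0, 0, 0], 0.05], [[0, 0, -0.0933], [0, 0, 0], 0.05], [[0, 0, -0.1333], [0, 0, 0], 0.05], [[0, 0, -0.1333], [0, 0, 0], 0.05]]'
python3 -m creep '[[[0, 0, 0], [0, 0, 0], 0.05], [[0, 0, 0], [0, 0, 0], 0.05], [[0, 0, 0], [0, 0, 0], 0.05]]'
python3 - <<'E'
from h import *
from plant import manip
S=manip.capture("scene");W=manip.capture("wrist")
a=cv2.resize(S["frame"][150:260,235:345],(400,400),interpolation=2);b=cv2.resize(W["frame"],(400,300))
cv2.imwrite("pics/s5.png",np.hstack([a,np.pad(b,((0,100),(0,0),(0,0)))])[:,:,::-1])
E
```

```text
time_s: 14.3
tool_pos: [0.5899, 0.0542, 0.1395]
tool_rot: [3.141, -0.0, 1.245]
ft_force: [-0.8, -0.4, -0.3]
grip_width: 0.0449
grip_force: 0.0
time_s: 14.72
tool_pos: [0.5938, 0.0539, 0.2459]
tool_rot: [3.128, -0.003, 1.245]
ft_force: [0.1, 0.1, 0.4]
grip_width: 0.0498
grip_force: 0.0
time_s: 14.97
tool_pos: [0.5885, 0.0544, 0.2381]
tool_rot: [-3.139, 0.001, 1.245]
ft_force: [-0.8, 0.2, -0.3]
grip_width: 0.0502
grip_force: 0.0
```

View pics/s5.png

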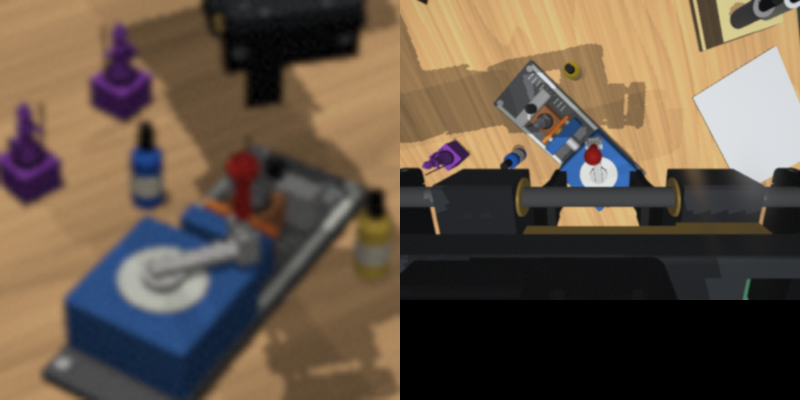

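The grip stands upright at left-panel (243,180). The jaw pad is against the plinth, the mini stands by the stop, and the robot is clear. I'll hand in.

```bash
python3 -c "
from plant import manip
print(manip.job_done())"
```

```text
the job is handed in; nothing more can be done
None
```

I handed the job in (the judge returned no verdict): the grip is upright, the crank is wound about 2.2 rad until it bit (about 25 N of clamping, judged by feel), and the robot has let go and is clear of the clamp.

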